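Park the phase turret

ROBOT

A 6-joint arm with a two-finger parallel gripper is mounted at the origin on the work surface. World frame = base frame: x ahead of the robot, y to its left, z up, the work surface at z = 0. Lengths are in m, angles in rad, forces in N, time in s.
With the tool pointing down it reaches from about 0.225 to 0.875 m from the base axis. Payload 3.4 kg.
Tool frame: the origin (TCP) lies where the fingers leave the gripper's body, on its centre line; the fingertips stand 73 mm ahead of it and the grasp point (between the pads) lies 54 mm ahead of it (manip.pinch_z is the distance from the TCP to the grasp point, in m); z points along the fingers, y is the line along which they close (so a half turn about z gives the same grasp; the last joint's range is limited). The gripper opens to 85 mm and grips with 20 to 120 N. Pads are 22 mm wide; open, the fingers measure 114 mm over their backs; the gripper's body (76 mm by 85 mm) begins 54 mm behind the grasp point. The pads swing forward as they close: fully open they stand 13 mm farther back than shut.
Start: joints at [1.105, 0.276, 1.505, -0, 1.361, -0.121], TCP at [0.194, 0.541, 0.304] pointing down, gripper open.
Joint ranges: [-2.89, 2.89], [-0.75, 2.08], [0.22, 2.7], [-1.18, 4.32], [0.11, 2.71], [-2.7, 2.7]. Speed limits (rad/s): [2.57, 2.57, 3.14, 3.14, 3.14, 3.14].

INTERFACE

Orientations are given as a unit quaternion [w, x, y, z].
In Python, from rig import readout, imaging, manip gives the robot as it stands. The module is installed in compiled form; this text tells all that it offers.
- The arm moves only by the tool servo_tool, never from a script. Its argument "moves" is a list of rows, each an object with "dp": the shift along the tool's x, y, z in units of 0.2 m (1.0 is 0.2 m), a list of three; "delta_rot": the turn, a rotation vector about the tool's x, y, z in units of 0.1 rad (1.0 is 0.1 rad), a list of three; "fingers": the opening, from 0 (shut) to 1 (fully open). In form: [{"dp": [dx, dy, dz], "delta_rot": [wx, wy, wz], "fingers": fingers}, ...]. A call has 1 to 5 rows; each row shifts and turns the commanded pose from where the row before left it, along the tool's axes as they then stand; what a row does not reach is not made up. A row lasts 1/10 s, in which the tool goes at most 50 mm and 8.59 degrees, less where a joint would pass 70% of its speed; a pose out of reach is approached as far as the arm can. A call with a number of a shift or a turn outside -1 to 1 is refused whole. A call with a gripper value outside its range is refused whole. The fingers move at their own pace and stop on an object; "force" is the grip in N (left out, the last holds). Time passes only in rows, so rows that do not move let the fingers close. It gives the time, the measured TCP pose, the force, the opening and the grip force at its end, in the units of the state.
- readout.get_state(): the state, without advancing time (a new reading comes with each control period).
- imaging.get_image(name): name is "scene" or "top" or "wrist"; returns (picture, depth): 480x640x3 uint8, red, green, blue; 480x640 float32, m along the optical axis (not along the pixel's ray), 0 where there is no reading.
- imaging.calibration(name): a dict with "intrinsics" (3x3 intrinsics, pixels), "dist" ([k1, k2, p1, p2, k3] as OpenCV has them; the pictures are not rectified), "R" (3x3) and "t" (3): a world point X has camera coordinates R X + t; the wrist camera has in their place "hand_eye" (4x4, takes a point from camera to tool coordinates, whose origin is the TCP and whose axes are the flange's). Camera axes: x right, y down, z forward; pixel columns grow to the right and rows downward; lengths in m; the calibration is good to about 2 mm. A picture is of the moment at which its call begins: read the wrist's pose just before it. calibration takes no time and is no camera call.
- manip.sign_off(): hands the job in; it is judged then, once.
The state is a dict: "clock": time; "qpos": joint angles; "qd": joint speeds; "effort": joint torques, N m; "position": TCP position; "ee_rot": TCP orientation; "contact_force": force on the tool from outside, world axes, zero at the start; "moment": the same for the moment, N m; "width": finger opening in m; "gripper_force": force on a finger pad.
Only numpy, scipy, OpenCV 4.12 (cv2) and the standard library are available. Lean on these libraries where they do the work, as an engineer would, in place of code of your own. Each camera call takes 0.05 s, during which the arm holds its last target. There are 200 camera calls.

TASK

Clear the light path: push the round black turret out of the spring clicks of the working fork and slide it along its track, without lifting or tipping it, until it is fully home and clicked into the parking cradle at the other end. Then swing the steel latch all the way across the track behind the turret to lock it in, and leave the things standing around undisturbed.

Things in the scene. Friction and masses are not known exactly. Their poses are not given: they have to be found in the camera images.
- stand: Turret carriage: fixed cream base plate 190 (x) x 450 (y) x 20 mm; place and yaw vary. Origin on the underside at mid-track; x away from the robot at yaw 0, y along the track. Track between two aluminium rails (inner faces x = +-39.5 mm, outer +-54, tops 36 mm above the bench), y = -140 to +140 mm, a 36 mm high stop block (12 mm thick) at each end. Working fork at +y, parking cradle at -y.
- fork_seat (a point): Seat centre of the working fork, 20 mm above the bench, at (0, +100) mm in the stand's frame. For |y| = 56 to 141 mm lips on the rails hold the turret's foot down, so that it leaves only by sliding to -y; between fork and cradle the track is open on top. Two rounded spring plungers drop into notches of the foot: about 8 to 15 N towards -y clicks it out, then 4 to 6 N moves it, 1 to 2 N once clear.
- park_seat (a point): Seat centre of the parking cradle, 20 mm above the bench, at (0, -100) mm in the stand's frame: same rails, lips and plungers as the fork, entered from +y. About 8 to 15 N drives the foot between the plungers (turret at y = -55 to -65 mm), then 4 to 6 N until, some 6 mm before the seat, they click into the notches and draw it home. The end stop is 1.5 mm farther.
- finger_gap (a point): Free space behind the turret at the fork, at (0, +190) mm in the stand's frame, on the plate 20 mm above the bench: from y = 152 to 226 mm nothing stands on the plate. Beyond it, to y = 288 mm, a black lamp house 120 mm wide (x), 81 mm high with its fins, with a small knob on its +x side out to x = 82 mm.
- turret: Phase turret: loose black disc 100 mm across (too wide to grasp), 22 mm thick, five round windows on top, on an aluminium foot 76 x 76 mm. Origin at the foot's underside centre, 20 mm above the bench; the disc is 40 to 62 mm above the bench. 0.3 to 0.6 kg. Starts clicked in the working fork, origin at point fork_seat; belongs at point park_seat. Axes parallel to the stand's.
- latch (a joint): Latch hinge about the vertical, rad. 0: bar along the stand's +y, beside the track on its +x side; negative: swung outward; 1.57: bar across the track towards the stand's -x, locked, 3 mm behind the parked disc's rim. Stop at 1.59. Starts open, -0.5 to 0. Stays where left; about 1 N at the knob moves it. It closes only when the turret is fully home.
- latch_knob (a point): Top centre of the upright black knob on the latch bar, a cylinder 16 mm across; its top is 88 mm above the bench, the bar below it spans 46 to 58 mm above the bench, is 12 mm wide and ends 10 mm past the knob. The knob stands 85 mm from the pivot.
- latch_pivot (a point): Centre of the latch's hinge, on the vertical axis, 58 mm above the bench; fixed on the stand at (75, -41) mm in its frame.
- objective: Bystander: a steel microscope objective standing upright, 44 mm across, 66 mm high; origin at its underside centre.
- vial: Bystander: an amber bottle, 44 mm across, 85 mm high, upright; origin at its underside centre.

How it is judged:
By the outcome, as a careful person would: the job done as asked, in the order asked, and still so for the second after the job is handed in, with the robot touching nothing.
It also fails if it takes over 53 s, if anything falls off the work surface, if the arm or the gripper's body presses on something with over 40 N, if the wrist force passes 120 N, or if a joint passes its speed limit or range.

## Working session

There is one attempt and no reset: what is moved stays moved. The work goes in short steps, Python scripts to look and compute and a tool call to move; the robot and the scene stay as the last step left them, time stands still between calls to the robot, and variables do not carry over. Pictures are saved under pics/ and viewed, at most 10 in all, crops included, and the job is handed in when it is done.

Besides the shell and the picture viewer there is one more tool, called after ">>>" as name(argument=value, ...) on one line, values as JSON. servo_tool: Moves the arm, as the interface text tells. Its arguments: {"type":"object","properties":{"moves":{"type":"array"},"force":{"type":"number"}},"required":["moves"]}

```bash
mkdir -p pics; python3 - <<'E'
from rig import readout, imaging, manip
import cv2, numpy as np
s=readout.get_state()
for k in("clock","position","ee_rot","contact_force","width"):print(k,s[k])
for n in("top","scene"):
    im,d=imaging.get_image(n); cv2.imwrite(f"pics/{n}0.png",im[:,:,::-1]); np.savez(f"{n}0.npz",im=im,d=d)
    c=imaging.calibration(n); print(n,c)
print(imaging.calibration("wrist")["hand_eye"])
E
```

```text
clock 0.0
position [0.19417558 0.54080392 0.30301797]
ee_rot [-2.75099470e-04  1.71539693e-01  9.85176761e-01 -8.98609330e-04]
contact_force [-0.04206441  0.50054147 -0.59359847]
width 0.0856563598326657
top {'intrinsics': array([[549.42541206,   0.        , 320.56914857],
       [  0.        , 549.42541206, 242.66175739],
       [  0.        ,   0.        ,   1.        ]]), 'dist': array([-0.15359789,  0.        ,  0.        ,  0.        ,  0.        ]), 'R': array([[-0.011407  , -0.99990132, -0.00819953],
       [-0.99168669,  0.01236359, -0.12808064],
       [ 0.12816937,  0.00667035, -0.99172986]]), 't': array([-0.05785068,  0.55705752,  1.20552081])}
scene {'intrinsics': array([[502.15233737,   0.        , 326.40278734],
       [  0.        , 502.15233737, 238.73524177],
       [  0.        ,   0.        ,   1.        ]]), 'dist': array([-0.03063662,  0.        ,  0.        ,  0.        ,  0.        ]), 'R': array([[ 0.01190252,  0.99990497,  0.00695551],
       [ 0.6297222 , -0.00209231, -0.77681759],
       [-0.77672922,  0.01362613, -0.62968727]]), 't': array([ 0.06653577, -0.28419964,  1.57453274])}
[[-2.08896882e-04 -9.64713856e-01 -2.63300461e-01  6.59536430e-02]
 [ 9.99999255e-01 -5.18131394e-04  1.10501823e-03 -3.23896902e-04]
 [-1.20245063e-03 -2.63300034e-01  9.64713246e-01 -7.01223677e-02]
 [ 0.00000000e+00  0.00000000e+00  0.00000000e+00  1.00000000e+00]]
```

View pics/top0.png

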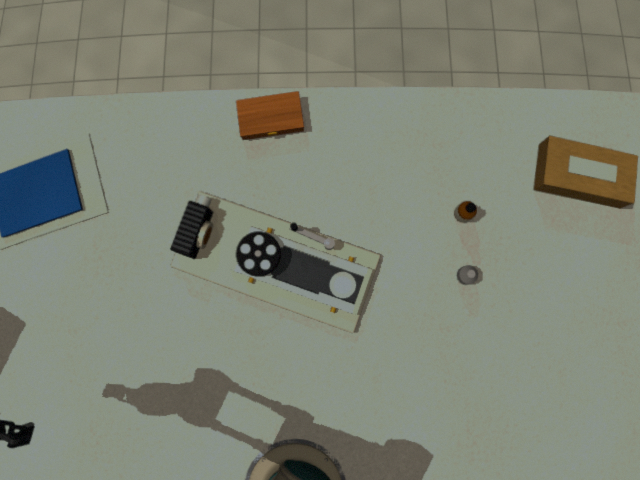

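View pics/scene0.png

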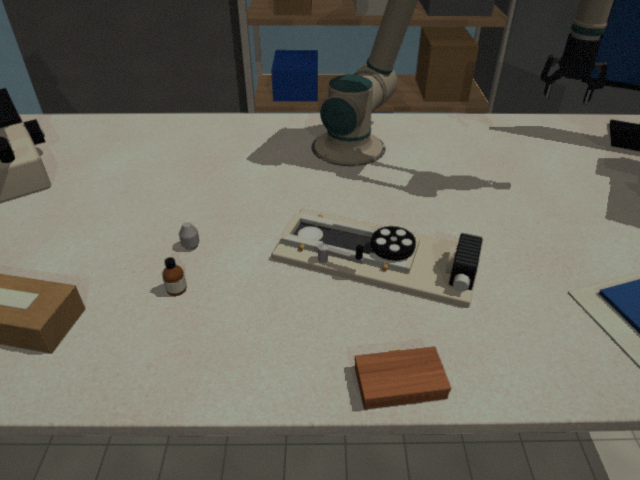

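The top view shows the turret at about (259,254), the white cradle disc at (342,285), the latch knob at (294,227) and the pivot at (330,243). The vial is at (467,211) and the objective at (468,274), both well clear. The scene view agrees. Next I measure these in both views.

```bash
cat > h.py <<'E'
import numpy as np, cv2
from rig import imaging
def ray(n,px):
    c=imaging.calibration(n); u=cv2.undistortPoints(np.array([[px]],float),c["intrinsics"],c["dist"])[0,0]
    return -c["R"].T@c["t"], c["R"].T@np.array([u[0],u[1],1.])
def onplane(n,px,z):
    o,d=ray(n,px); return o+d*(z-o[2])/d[2]
def tri(p1,p2):
    (a,u),(b,v)=ray("top",p1),ray("scene",p2)
    s=np.linalg.lstsq(np.c_[u,-v],b-a,rcond=None)[0]; A,B=a+s[0]*u,b+s[1]*v
    return (A+B)/2, np.linalg.norm(A-B)
E
python3 - <<'E'
from h import *
def blobs(n,box,lo,hi,amin,amax):
    im=np.load(n+"0.npz")["im"]; g=cv2.cvtColor(im,cv2.COLOR_RGB2GRAY)
    x0,y0,x1,y1=box; m=cv2.inRange(g[y0:y1,x0:x1],lo,hi)
    k,_,st,ce=cv2.connectedComponentsWithStats(m)
    return [(st[i,4],(ce[i]+[x0,y0]).round(1),st[i,:4]+[x0,y0,0,0]) for i in range(1,k) if amin<st[i,4]<amax]
for n,box in(("top",(225,220,300,290)),("scene",(365,220,422,268))):
    print(n,"dark");[print(b) for b in blobs(n,box,0,60,30,5000)]
    print("bright");[print(b) for b in blobs(n,box,140,255,15,300)]
print("cradle");[print(b) for b in blobs("top",(320,265,362,305),200,255,50,3000)]
[print(b) for b in blobs("scene",(290,220,330,250),170,255,50,3000)]
print("knob");[print(b) for b in blobs("top",(280,215,310,240),0,60,5,400)]
[print(b) for b in blobs("scene",(350,240,372,265),0,50,5,400)]
a=cv2.imread("pics/top0.png")[180:340,160:400];b=cv2.imread("pics/scene0.png")[200:310,260:500]
cv2.imwrite("pics/crop.png",np.vstack([cv2.resize(a,None,fx=3,fy=3,interpolation=2)[:,:],]))
cv2.imwrite("pics/crop2.png",cv2.resize(b,None,fx=3,fy=3,interpolation=2))
E
```

```text
top dark
(np.int32(48), array([293.9, 226.7]), array([291, 223,   7,   9]))
(np.int32(1863), array([271.2, 259.2]), array([236, 232,  64,  55]))
bright
(np.int32(40), array([258.2, 239.4]), array([255, 236,   7,   8]))
(np.int32(68), array([290.9, 243.6]), array([282, 239,  18,  10]))
(np.int32(42), array([245.1, 248.2]), array([242, 245,   7,   7]))
(np.int32(40), array([270.4, 249.4]), array([267, 246,   8,   7]))
(np.int32(42), array([248.9, 263.7]), array([246, 260,   7,   8]))
(np.int32(42), array([264.9, 264.2]), array([262, 261,   7,   7]))
scene dark
(np.int32(1017), array([389.5, 244.8]), array([365, 227,  50,  34]))
bright
(np.int32(28), array([384.8, 231.6]), array([381, 230,   8,   4]))
(np.int32(28), array([400.4, 232.1]), array([397, 230,   8,   5]))
(np.int32(29), array([380.6, 240.6]), array([377, 239,   8,   5]))
(np.int32(28), array([406.4, 241.6]), array([403, 240,   8,   5]))
(np.int32(32), array([394.3, 247.2]), array([390, 245,   9,   5]))
(np.int32(80), array([405.2, 262.6]), array([394, 256,  19,  11]))
(np.int32(16), array([367.9, 266.4]), array([365, 265,   9,   3]))
cradle
knob
(np.int32(48), array([293.9, 226.7]), array([291, 223,   7,   9]))
(np.int32(309), array([360.7, 247.1]), array([350, 240,  22,  20]))
```

View pics/crop.png

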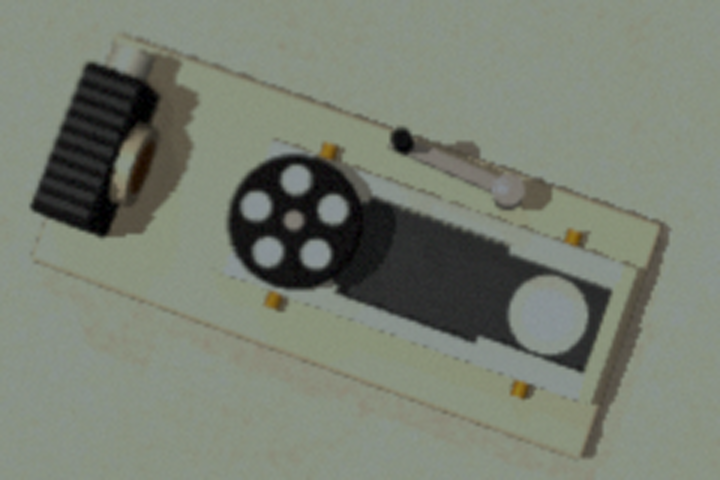

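View pics/crop2.png

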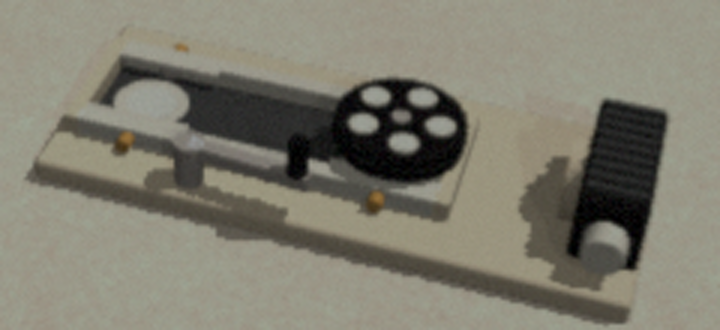

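The crops show the turret's five windows, the white cradle spot at crop (548,315), the knob at (402,138), the pivot at (508,189), and the clean lower plate edge from (36,262) to (584,458). In the second crop, the cradle spot is at (151,102) and the knob top at (299,140).

```bash
python3 - <<'E'
from h import *
T,e=tri((257.5,253),(393.3,238.6)); print("turret",T,e, onplane("top",(257.5,253),.062),onplane("scene",(393.3,238.6),.062))
P,e=tri((342.7,285),(310.3,234)); print("park",P,e,onplane("top",(342.7,285),.021),onplane("scene",(310.3,234),.021))
K,e=tri((294,226),(359.7,246.7)); print("knob",K,e,onplane("top",(294,226),.088))
V=onplane("top",(329.3,243),.060); print("piv",V)
f=lambda x,y:onplane("top",(160+x/3,180+y/3),.02)
a,b,c,d=f(36,262),f(584,458),f(122,36),f(662,222)
for p,q in((b,a),(d,c),(P,T)): w=(p-q)*-1; print("ydir deg",np.degrees(np.arctan2(w[1],w[0])),np.linalg.norm(w[:2]))
yd=(a-b)[:2]+(c-d)[:2]; yd/=np.linalg.norm(yd); xd=np.array([yd[1],-yd[0]])
Tt=onplane("top",(257.5,253),.062)[:2]
for n,p in(("V",V),("K",onplane("top",(294,226),.088)),("P",onplane("top",(342.7,285),.021)),("edge-",b),("edge+",d)):
    r=p[:2]-Tt; print(n,r@xd,r@yd+.1)
E
```

```text
turret [0.53133583 0.07547368 0.06500773] 0.0015212454896650423 [0.53159825 0.07507916 0.062     ] [0.52756549 0.07695142 0.062     ]
park [ 0.4608178  -0.11203116  0.02262982] 0.002666651058547817 [ 0.46090019 -0.11341838  0.021     ] [ 0.45882551 -0.11074548  0.021     ]
knob [ 0.58687481 -0.00558506  0.08815465] 0.0038995678796226413 [ 0.58678056 -0.00752668  0.088     ]
piv [ 0.55217606 -0.08397731  0.06      ]
ydir deg 70.0051414413978 0.44448406328870504
ydir deg 70.07539372369801 0.4426513564328
ydir deg 69.38939795091106 0.2003268840019732
V 0.07363739366523396 -0.04247785376403854
K 0.08006603531939313 0.04119318686004556
P -0.002105713416776954 -0.10130847822463612
edge- -0.09463604066484456 -0.16187374992787326
edge+ 0.09334609301319759 -0.16017506933784573
```

>>> servo_tool(moves=[{"dp":[-0.2,-0.1,0],"delta_rot":[0,0,0],"fingers":0},{"dp":[-0.2,-0.1,0],"delta_rot":[0,0,0],"fingers":0},{"dp":[-0.2,-0.1,0],"delta_rot":[0,0,0],"fingers":0},{"dp":[-0.2,-0.1,0],"delta_rot":[0,0,0],"fingers":0},{"dp":[-0.2,-0.1,0],"delta_rot":[0,0,0],"fingers":0}])

```text
clock: 0.6
position: [0.3495, 0.378, 0.3036]
ee_rot: [-0.0, 0.171, 0.985, -0.0]
contact_force: [1.0, 0.4, 1.0]
width: 0.0124
gripper_force: 0.0
```

>>> servo_tool(moves=[{"dp":[-0.2,-0.1,0],"delta_rot":[0,0,0],"fingers":0},{"dp":[-0.2,-0.1,0],"delta_rot":[0,0,0],"fingers":0},{"dp":[-0.2,-0.1,0],"delta_rot":[0,0,0],"fingers":0},{"dp":[-0.2,-0.1,0],"delta_rot":[0,0,0],"fingers":0},{"dp":[-0.2,-0.1,0],"delta_rot":[0,0,0],"fingers":0}])

```text
clock: 1.1
position: [0.504, 0.2162, 0.3036]
ee_rot: [-0.0, 0.172, 0.985, 0.0]
contact_force: [-0.4, 1.2, -0.8]
width: -0.0001
gripper_force: 0.0
```

>>> servo_tool(moves=[{"dp":[-0.2,-0.1,0],"delta_rot":[0,0,0],"fingers":0},{"dp":[-0.17,-0.07,0],"delta_rot":[0,0,0],"fingers":0},{"dp":[0,0,0],"delta_rot":[0,0,1],"fingers":0},{"dp":[0,0,0],"delta_rot":[0,0,1],"fingers":0},{"dp":[0,0,0],"delta_rot":[0,0,1],"fingers":0}])

```text
clock: 1.6
position: [0.5615, 0.1601, 0.3031]
ee_rot: [-0.001, 0.319, 0.948, -0.0]
contact_force: [0.3, 0.5, 0.2]
width: -0.0002
gripper_force: 0.0
```

>>> servo_tool(moves=[{"dp":[0,0,0],"delta_rot":[0,0,1],"fingers":0},{"dp":[0,0,0],"delta_rot":[0,0,1],"fingers":0},{"dp":[0,0,0],"delta_rot":[0,0,1],"fingers":0},{"dp":[0,0,0],"delta_rot":[0,0,1],"fingers":0},{"dp":[0,0,0],"delta_rot":[0,0,1],"fingers":0}])

```text
clock: 2.1
position: [0.5611, 0.1607, 0.3033]
ee_rot: [-0.0, 0.543, 0.839, -0.0]
contact_force: [0.3, -0.5, 0.2]
width: 0.0
gripper_force: 0.0
```

>>> servo_tool(moves=[{"dp":[0,0,0.1],"delta_rot":[0,0,1],"fingers":0},{"dp":[0,0,0.1],"delta_rot":[0,0,1],"fingers":0},{"dp":[0,0,0.1],"delta_rot":[0,0,1],"fingers":0},{"dp":[0,0,0.1],"delta_rot":[0,0,1],"fingers":0},{"dp":[0,0,0.1],"delta_rot":[0,0,1],"fingers":0}])

```text
clock: 2.6
position: [0.5611, 0.1607, 0.2027]
ee_rot: [-0.0, 0.734, 0.679, -0.0]
contact_force: [-0.3, -0.7, 0.4]
width: 0.0002
gripper_force: 0.0
```

>>> servo_tool(moves=[{"dp":[0,0,0.1],"delta_rot":[0,0,1],"fingers":0},{"dp":[0,0,0.1],"delta_rot":[0,0,1],"fingers":0},{"dp":[0,0,0.1],"delta_rot":[0,0,0.77],"fingers":0},{"dp":[0,0,0.08],"delta_rot":[0,0,0],"fingers":0},{"dp":[0,0,0.04],"delta_rot":[0,0,0],"fingers":0}])

```text
clock: 3.1
position: [0.5603, 0.1606, 0.118]
ee_rot: [-0.001, 0.82, 0.573, -0.002]
contact_force: [0.7, 0.9, 0.5]
width: -0.0002
gripper_force: 0.0
```

>>> servo_tool(moves=[{"dp":[-0.04,0,0],"delta_rot":[0,0,0],"fingers":0},{"dp":[-0.04,0,0],"delta_rot":[0,0,0],"fingers":0},{"dp":[-0.03,0,0],"delta_rot":[0,0,0],"fingers":0},{"dp":[0,0,0],"delta_rot":[0,0,0],"fingers":0}])

```text
clock: 3.5
position: [0.5538, 0.1391, 0.1208]
ee_rot: [0.0, 0.82, 0.572, 0.0]
contact_force: [-0.1, 0.9, -0.4]
width: -0.0
gripper_force: 0.0
```

```bash
cat > st.py <<'E'
from h import *
from rig import readout
T0=np.array([.5305,.0757]);yd=np.array([.3437,.9391]);xd=np.array([.9391,-.3437])
def sf(p): r=np.asarray(p)[:2]-T0; return np.array([r@xd,r@yd+.1])
if __name__=="__main__":
    s=readout.get_state(); f=np.array(s["contact_force"])
    w,x,y,z=s["ee_rot"]
    print("clock",s["clock"],"stand xy",sf(s["position"]).round(4),"z",round(s["position"][2],4),"F x,y,z",(f[:2]@xd).round(1),(f[:2]@yd).round(1),f[2].round(1),"yaw",np.degrees(2*np.arctan2(y,x)),"q",s["qpos"])
E
python3 st.py
```

```text
clock 3.5 stand xy [1.000e-04 1.676e-01] z 0.1208 F x,y,z -0.4 0.8 -0.4 yaw 69.82778275184411 q [ 1.24363683e-01  4.28598604e-01  1.77198983e+00 -1.80655052e-04
  9.39866864e-01  4.76541776e-01]
```

>>> servo_tool(moves=[{"dp":[-0.01,0,0.02],"delta_rot":[0,0,0],"fingers":0},{"dp":[-0.01,0,0],"delta_rot":[0,0,0],"fingers":0},{"dp":[-0.01,0,0],"delta_rot":[0,0,0],"fingers":0},{"dp":[-0.01,0,0],"delta_rot":[0,0,0],"fingers":0},{"dp":[-0.01,0,0],"delta_rot":[0,0,0],"fingers":0}])

```text
clock: 4.0
position: [0.551, 0.1322, 0.1162]
ee_rot: [-0.001, 0.82, 0.572, 0.002]
contact_force: [0.8, 9.5, 1.1]
width: 0.0004
gripper_force: 4.5
```

>>> servo_tool(moves=[{"dp":[-0.01,0,0],"delta_rot":[0,0,0],"fingers":0},{"dp":[-0.01,0,0],"delta_rot":[0,0,0],"fingers":0},{"dp":[-0.01,0,0],"delta_rot":[0,0,0],"fingers":0},{"dp":[-0.01,0,0],"delta_rot":[0,0,0],"fingers":0},{"dp":[-0.01,0,0],"delta_rot":[0,0,0],"fingers":0}])

```text
clock: 4.5
position: [0.5496, 0.1247, 0.1174]
ee_rot: [-0.001, 0.82, 0.572, 0.005]
contact_force: [2.8, 10.0, 1.2]
width: -0.0001
gripper_force: 5.1
```

```bash
python3 st.py
```

```text
clock 4.5 stand xy [0.0011 0.1526] z 0.1174 F x,y,z -0.8 10.3 1.2 yaw 69.7713524154027 q [0.09637263 0.42104849 1.79744696 0.00779316 0.91512891 0.44470234]
```

>>> servo_tool(moves=[{"dp":[-0.015,0,0],"delta_rot":[0,0,0],"fingers":0},{"dp":[-0.015,0,0],"delta_rot":[0,0,0],"fingers":0},{"dp":[-0.015,0,0],"delta_rot":[0,0,0],"fingers":0},{"dp":[-0.015,0,0],"delta_rot":[0,0,0],"fingers":0},{"dp":[-0.015,0,0],"delta_rot":[0,0,0],"fingers":0}])

```text
clock: 5.0
position: [0.5431, 0.109, 0.1165]
ee_rot: [-0.001, 0.82, 0.572, 0.003]
contact_force: [1.3, 7.0, -0.1]
width: 0.0
gripper_force: 3.5
```

>>> servo_tool(moves=[{"dp":[-0.015,0,0],"delta_rot":[0,0,0],"fingers":0},{"dp":[-0.015,0,0],"delta_rot":[0,0,0],"fingers":0},{"dp":[-0.015,0,0],"delta_rot":[0,0,0],"fingers":0},{"dp":[-0.015,0,0],"delta_rot":[0,0,0],"fingers":0},{"dp":[-0.015,0,0],"delta_rot":[0,0,0],"fingers":0}])

```text
clock: 5.5
position: [0.5367, 0.093, 0.116]
ee_rot: [0.0, 0.82, 0.573, 0.0]
contact_force: [0.5, 3.5, 1.0]
width: -0.0001
gripper_force: 1.7
```

>>> servo_tool(moves=[{"dp":[-0.02,0,0],"delta_rot":[0,0,0],"fingers":0},{"dp":[-0.02,0,0],"delta_rot":[0,0,0],"fingers":0},{"dp":[-0.02,0,0],"delta_rot":[0,0,0],"fingers":0},{"dp":[-0.02,0,0],"delta_rot":[0,0,0],"fingers":0},{"dp":[-0.02,0,0],"delta_rot":[0,0,0],"fingers":0}])

```text
clock: 6.0
position: [0.5298, 0.0741, 0.116]
ee_rot: [-0.0, 0.82, 0.573, 0.0]
contact_force: [0.3, 4.4, 2.2]
width: -0.0001
gripper_force: 1.9
```

```bash
python3 st.py
```

```text
clock 6.0 stand xy [-0.0001  0.0983] z 0.116 F x,y,z -1.2 4.2 2.2 yaw 69.8775859160698 q [8.75046261e-03 3.91113077e-01 1.85719232e+00 4.30114401e-04
 8.92854821e-01 3.59683150e-01]
```

>>> servo_tool(moves=[{"dp":[-0.02,0,0],"delta_rot":[0,0,0],"fingers":0},{"dp":[-0.02,0,0],"delta_rot":[0,0,0],"fingers":0},{"dp":[-0.02,0,0],"delta_rot":[0,0,0],"fingers":0},{"dp":[-0.02,0,0],"delta_rot":[0,0,0],"fingers":0},{"dp":[-0.02,0,0],"delta_rot":[0,0,0],"fingers":0}])

```text
clock: 6.5
position: [0.5229, 0.0553, 0.116]
ee_rot: [-0.0, 0.82, 0.573, 0.0]
contact_force: [1.4, 3.3, 2.6]
width: 0.0003
gripper_force: 2.2
```

>>> servo_tool(moves=[{"dp":[-0.02,0,0],"delta_rot":[0,0,0],"fingers":0},{"dp":[-0.02,0,0],"delta_rot":[0,0,0],"fingers":0},{"dp":[-0.02,0,0],"delta_rot":[0,0,0],"fingers":0},{"dp":[-0.02,0,0],"delta_rot":[0,0,0],"fingers":0},{"dp":[-0.02,0,0],"delta_rot":[0,0,0],"fingers":0}])

```text
clock: 7.0
position: [0.516, 0.0365, 0.116]
ee_rot: [0.0, 0.82, 0.573, 0.0]
contact_force: [1.7, 3.8, 3.0]
width: 0.0003
gripper_force: 2.5
```

>>> servo_tool(moves=[{"dp":[-0.02,0,0],"delta_rot":[0,0,0],"fingers":0},{"dp":[-0.02,0,0],"delta_rot":[0,0,0],"fingers":0},{"dp":[-0.02,0,0],"delta_rot":[0,0,0],"fingers":0},{"dp":[-0.02,0,0],"delta_rot":[0,0,0],"fingers":0},{"dp":[-0.02,0,0],"delta_rot":[0,0,0],"fingers":0}])

```text
clock: 7.5
position: [0.5091, 0.0178, 0.116]
ee_rot: [-0.0, 0.82, 0.573, 0.0]
contact_force: [1.1, 5.0, 3.6]
width: 0.0001
gripper_force: 2.6
```

>>> servo_tool(moves=[{"dp":[-0.02,0,0],"delta_rot":[0,0,0],"fingers":0},{"dp":[-0.02,0,0],"delta_rot":[0,0,0],"fingers":0},{"dp":[-0.02,0,0],"delta_rot":[0,0,0],"fingers":0},{"dp":[-0.02,0,0],"delta_rot":[0,0,0],"fingers":0},{"dp":[-0.02,0,0],"delta_rot":[0,0,0],"fingers":0}])

```text
clock: 8.0
position: [0.5021, -0.001, 0.116]
ee_rot: [-0.0, 0.82, 0.573, 0.0]
contact_force: [1.6, 5.3, 3.5]
width: -0.0003
gripper_force: 2.6
```

```bash
python3 st.py
```

```text
clock 8.0 stand xy [-0.0003  0.0183] z 0.116 F x,y,z -0.3 5.6 3.5 yaw 69.8821029374673 q [-1.40751817e-01  3.51839787e-01  1.92808211e+00  4.24836992e-04
  8.61714945e-01  2.10095091e-01]
```

```bash
python3 - <<'E'
from h import *
im,d=imaging.get_image("scene"); cv2.imwrite("pics/s1.png",cv2.resize(im[190:310,260:460,::-1],None,fx=4,fy=4,interpolation=2))
np.savez("scene1.npz",im=im,d=d)
E
```

```text
(no output)
```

View pics/s1.png

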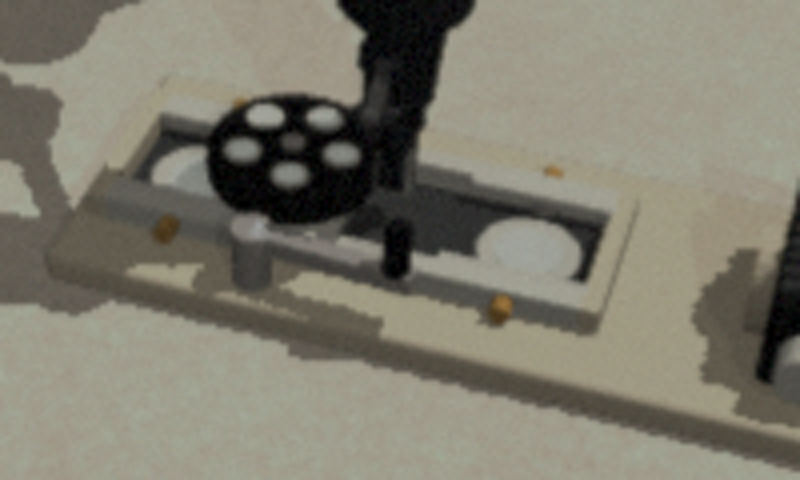

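The view shows the turret mid-track at crop (293,143), with its window pentagon unchanged, so it is level. The upward force of 3.5 N looks like stored friction, so I back off briefly before the cradle entry.

>>> servo_tool(moves=[{"dp":[0.02,0,0],"delta_rot":[0,0,0],"fingers":0},{"dp":[0.02,0,0],"delta_rot":[0,0,0],"fingers":0},{"dp":[0,0,0],"delta_rot":[0,0,0],"fingers":0}])

```text
clock: 8.35
position: [0.5045, 0.0069, 0.1154]
ee_rot: [-0.0, 0.819, 0.573, -0.001]
contact_force: [0.1, -0.2, -0.2]
width: -0.0002
gripper_force: 0.0
```

>>> servo_tool(moves=[{"dp":[-0.02,0,0],"delta_rot":[0,0,0],"fingers":0},{"dp":[-0.02,0,0],"delta_rot":[0,0,0],"fingers":0},{"dp":[-0.01,0,0],"delta_rot":[0,0,0],"fingers":0},{"dp":[-0.01,0,0],"delta_rot":[0,0,0],"fingers":0},{"dp":[-0.01,0,0],"delta_rot":[0,0,0],"fingers":0}])

```text
clock: 8.85
position: [0.5001, -0.0064, 0.1158]
ee_rot: [-0.0, 0.82, 0.573, 0.0]
contact_force: [1.0, 1.2, -1.1]
width: -0.0004
gripper_force: 1.2
```

```bash
python3 st.py
```

```text
clock 8.85 stand xy [-0.0003  0.0125] z 0.1158 F x,y,z 0.5 1.4 -1.1 yaw 69.86659609368901 q [-1.52336713e-01  3.49728418e-01  1.93240627e+00  7.30674264e-04
  8.59509416e-01  1.98580470e-01]
```

Back to the expected 1 to 2 N. Now into the cradle.

>>> servo_tool(moves=[{"dp":[-0.012,0,0],"delta_rot":[0,0,0],"fingers":0},{"dp":[-0.012,0,0],"delta_rot":[0,0,0],"fingers":0},{"dp":[-0.012,0,0],"delta_rot":[0,0,0],"fingers":0},{"dp":[-0.012,0,0],"delta_rot":[0,0,0],"fingers":0},{"dp":[-0.012,0,0],"delta_rot":[0,0,0],"fingers":0}])

```text
clock: 9.35
position: [0.4971, -0.0161, 0.1164]
ee_rot: [-0.001, 0.821, 0.572, 0.003]
contact_force: [4.2, 12.5, 2.3]
width: -0.0001
gripper_force: 6.9
```

>>> servo_tool(moves=[{"dp":[-0.012,0,0],"delta_rot":[0,0,0],"fingers":0},{"dp":[-0.012,0,0],"delta_rot":[0,0,0],"fingers":0},{"dp":[-0.012,0,0],"delta_rot":[0,0,0],"fingers":0},{"dp":[-0.012,0,0],"delta_rot":[0,0,0],"fingers":0},{"dp":[-0.012,0,0],"delta_rot":[0,0,0],"fingers":0}])

```text
clock: 9.85
position: [0.4927, -0.0277, 0.1164]
ee_rot: [-0.0, 0.82, 0.572, 0.002]
contact_force: [2.2, 7.0, -0.3]
width: -0.0001
gripper_force: 3.4
```

```bash
python3 st.py
```

```text
clock 9.85 stand xy [ 0.     -0.0101] z 0.1164 F x,y,z -0.4 7.3 -0.3 yaw 69.82822439559087 q [-0.19905888  0.3401054   1.94721004  0.00400648  0.85257562  0.15037113]
```

>>> servo_tool(moves=[{"dp":[-0.012,0,0],"delta_rot":[0,0,0],"fingers":0},{"dp":[-0.012,0,0],"delta_rot":[0,0,0],"fingers":0},{"dp":[-0.012,0,0],"delta_rot":[0,0,0],"fingers":0},{"dp":[-0.012,0,0],"delta_rot":[0,0,0],"fingers":0},{"dp":[-0.012,0,0],"delta_rot":[0,0,0],"fingers":0}])

```text
clock: 10.35
position: [0.4883, -0.0393, 0.1162]
ee_rot: [-0.0, 0.82, 0.572, 0.001]
contact_force: [1.8, 6.8, 0.8]
width: 0.0
gripper_force: 3.5
```

>>> servo_tool(moves=[{"dp":[-0.01,0,0],"delta_rot":[0,0,0],"fingers":0},{"dp":[-0.01,0,0],"delta_rot":[0,0,0],"fingers":0},{"dp":[-0.01,0,0],"delta_rot":[0,0,0],"fingers":0},{"dp":[-0.01,0,0],"delta_rot":[0,0,0],"fingers":0}])

```text
clock: 10.75
position: [0.4854, -0.0474, 0.1161]
ee_rot: [-0.0, 0.82, 0.573, 0.001]
contact_force: [1.9, 3.0, -2.4]
width: -0.0002
gripper_force: 1.7
```

>>> servo_tool(moves=[{"dp":[-0.01,0,0],"delta_rot":[0,0,0],"fingers":0},{"dp":[-0.01,0,0],"delta_rot":[0,0,0],"fingers":0},{"dp":[0,0,0],"delta_rot":[0,0,0],"fingers":0}])

```text
clock: 11.05
position: [0.4833, -0.0522, 0.1159]
ee_rot: [0.0, 0.82, 0.573, -0.001]
contact_force: [-0.5, -0.2, 1.2]
width: 0.0001
gripper_force: 0.0
```

```bash
python3 st.py
```

```text
clock 11.05 stand xy [-0.0003 -0.0363] z 0.1159 F x,y,z -0.4 -0.4 1.2 yaw 69.90394447102076 q [-2.50115590e-01  3.32876247e-01  1.96163449e+00 -1.46200859e-03
  8.47449631e-01  1.01594647e-01]
```

>>> servo_tool(moves=[{"dp":[-0.01,0,0],"delta_rot":[0,0,0],"fingers":0},{"dp":[0,0,0],"delta_rot":[0,0,0],"fingers":0}])

```text
clock: 11.25
position: [0.4826, -0.0536, 0.1158]
ee_rot: [-0.0, 0.82, 0.573, -0.0]
contact_force: [0.2, -0.3, 0.2]
width: 0.0
gripper_force: 0.0
```

>>> servo_tool(moves=[{"dp":[-0.01,0,0],"delta_rot":[0,0,0],"fingers":0},{"dp":[0,0,0],"delta_rot":[0,0,0],"fingers":0}])

```text
clock: 11.45
position: [0.4818, -0.0543, 0.1158]
ee_rot: [-0.001, 0.82, 0.572, 0.0]
contact_force: [0.3, 4.4, 2.4]
width: 0.0001
gripper_force: 2.3
```

```bash
python3 st.py
```

```text
clock 11.45 stand xy [-0.0011 -0.0388] z 0.1158 F x,y,z -1.2 4.2 2.4 yaw 69.81610848656261 q [-0.25716909  0.3316503   1.96407699  0.00281118  0.84740802  0.09324385]
```

>>> servo_tool(moves=[{"dp":[0.05,0,0],"delta_rot":[0,0,0],"fingers":0},{"dp":[0.06,0,-0.1],"delta_rot":[0,0,0],"fingers":0},{"dp":[0.1,0,-0.2],"delta_rot":[0,0,0],"fingers":0},{"dp":[0.1,0.1,-0.15],"delta_rot":[0,0,0],"fingers":1},{"dp":[0.1,0.1,0],"delta_rot":[0,0,0],"fingers":1}])

```text
clock: 11.95
position: [0.5513, 0.0086, 0.2108]
ee_rot: [0.004, 0.819, 0.573, 0.004]
contact_force: [1.1, -0.8, 0.5]
width: 0.0285
gripper_force: 0.0
```

>>> servo_tool(moves=[{"dp":[0,0.1,0],"delta_rot":[0,0,0],"fingers":1},{"dp":[0,0.1,0],"delta_rot":[0,0,0],"fingers":1},{"dp":[0,0,0],"delta_rot":[0,0,0],"fingers":1}])

```text
clock: 12.25
position: [0.5883, -0.0062, 0.2059]
ee_rot: [0.001, 0.82, 0.573, 0.001]
contact_force: [-0.7, -0.6, 1.6]
width: 0.0723
gripper_force: 0.0
```

```bash
python3 st.py; python3 - <<'E'
from h import *
from st import sf
from rig import readout
s=readout.get_state(); im,d=imaging.get_image("wrist"); cv2.imwrite("pics/w1.png",im[:,:,::-1])
np.savez("w1.npz",im=im,d=d,p=s["position"],q=s["ee_rot"])
E
```

```text
clock 12.25 stand xy [0.0824 0.0429] z 0.2059 F x,y,z -0.5 -0.8 1.6 yaw 69.90015033760716 q [-1.28341878e-01  3.63514204e-01  1.62928891e+00 -9.98177074e-04
  1.14572651e+00  2.22876917e-01]
```

View pics/w1.png

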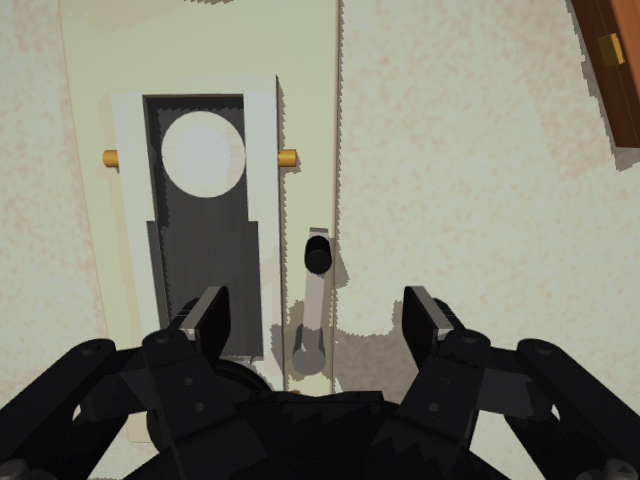

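The wrist view shows the knob top at about (318,261), between the open fingers (pads near x=215 and 415). The bar end is at (318,231).

```bash
python3 - <<'E'
from h import *
from st import sf
from scipy.spatial.transform import Rotation as Ro
z=np.load("w1.npz"); c=imaging.calibration("wrist"); H=c["hand_eye"]
Rt=Ro.from_quat(np.r_[z["q"][1:],z["q"][0]]).as_matrix()
for n,px,h in(("knob",(318,261),.088),("pivot",(308,357),.058),("forkspot",(204,154),.021)):
    u=cv2.undistortPoints(np.array([[px]],float),c["intrinsics"],c["dist"])[0,0]
    d=Rt@H[:3,:3]@np.array([u[0],u[1],1]); o=Rt@H[:3,3]+z["p"]; p=o+d*(h-o[2])/d[2]; print(n,p.round(4),sf(p).round(4))
E
```

```text
knob [ 0.5908 -0.0057  0.088 ] [0.0846 0.0443]
pivot [ 0.5563 -0.0806  0.058 ] [ 0.0779 -0.0379]
forkspot [0.5351 0.0752 0.021 ] [0.0045 0.1011]
```

>>> servo_tool(moves=[{"dp":[0,0,0.1],"delta_rot":[0,0,0],"fingers":1},{"dp":[0,-0.005,0.1],"delta_rot":[0,0,0],"fingers":1},{"dp":[0,0,0.1],"delta_rot":[0,0,0],"fingers":1},{"dp":[0,0,0.045],"delta_rot":[0,0,0],"fingers":1},{"dp":[0,0,0],"delta_rot":[0,0,0],"fingers":0.5}], force=20)

```text
clock: 12.8
position: [0.583, -0.005, 0.1357]
ee_rot: [-0.001, 0.82, 0.573, -0.001]
contact_force: [0.0, 0.1, 0.8]
width: 0.0732
gripper_force: 0.0
```

>>> servo_tool(moves=[{"dp":[0,0,0],"delta_rot":[0,0,0],"fingers":0.3},{"dp":[0,0,0],"delta_rot":[0,0,0],"fingers":0.2},{"dp":[0,0,0],"delta_rot":[0,0,0],"fingers":0.1},{"dp":[0,0,0],"delta_rot":[0,0,0],"fingers":0.1}], force=20)

```text
clock: 13.2
position: [0.5854, -0.0054, 0.1378]
ee_rot: [0.001, 0.82, 0.573, 0.001]
contact_force: [-0.1, 0.2, 2.6]
width: 0.0152
gripper_force: 21.2
```

```bash
python3 st.py
```

```text
clock 13.2 stand xy [0.0794 0.0427] z 0.1378 F x,y,z -0.1 0.1 2.6 yaw 69.8854730248379 q [-1.28209453e-01  4.26667667e-01  1.72107594e+00  2.54984885e-04
  9.91566958e-01  2.22715940e-01]
```

>>> servo_tool(moves=[{"dp":[-0.002,-0.053,0],"delta_rot":[0,0,0],"fingers":0.1},{"dp":[-0.006,-0.053,0],"delta_rot":[0,0,0],"fingers":0.1},{"dp":[-0.014,-0.051,0],"delta_rot":[0,0,0],"fingers":0.1},{"dp":[-0.02,-0.049,0],"delta_rot":[0,0,0],"fingers":0.1},{"dp":[0,0,0],"delta_rot":[0,0,0],"fingers":0.1}])

```text
clock: 13.7
position: [0.5409, 0.0011, 0.1376]
ee_rot: [-0.0, 0.82, 0.573, -0.001]
contact_force: [-0.3, 2.1, 6.7]
width: 0.015
gripper_force: 21.7
```

```bash
python3 st.py
```

```text
clock 13.7 stand xy [0.0354 0.0336] z 0.1376 F x,y,z -1.0 1.9 6.7 yaw 69.89866778260973 q [-1.26486769e-01  3.72639387e-01  1.81794681e+00 -1.44055266e-04
  9.52615730e-01  2.24431244e-01]
```

>>> servo_tool(moves=[{"dp":[-0.022,-0.042,-0.005],"delta_rot":[0,0,0],"fingers":0.1},{"dp":[-0.048,-0.057,-0.005],"delta_rot":[0,0,0],"fingers":0.1},{"dp":[-0.056,-0.048,0],"delta_rot":[0,0,0],"fingers":0.1},{"dp":[-0.054,-0.033,0],"delta_rot":[0,0,0],"fingers":0.1},{"dp":[0,0,0],"delta_rot":[0,0,0],"fingers":0.1}])

```text
clock: 14.2
position: [0.4947, -0.022, 0.1384]
ee_rot: [-0.0, 0.82, 0.572, -0.001]
contact_force: [1.9, -2.0, -7.3]
width: 0.015
gripper_force: 20.2
```

```bash
python3 st.py
```

```text
clock 14.2 stand xy [ 0.    -0.004] z 0.1384 F x,y,z 2.5 -1.2 -7.3 yaw 69.81932290237306 q [-1.84219517e-01  3.14504312e-01  1.91423816e+00 -1.72639218e-03
  9.15086866e-01  1.69053893e-01]
```

>>> servo_tool(moves=[{"dp":[-0.051,-0.028,0.005],"delta_rot":[0,0,0],"fingers":0.1},{"dp":[-0.062,-0.016,0],"delta_rot":[0,0,0],"fingers":0.1},{"dp":[-0.042,-0.005,0],"delta_rot":[0,0,0],"fingers":0.1},{"dp":[-0.02,0,0],"delta_rot":[0,0,0],"fingers":0.1},{"dp":[0,0,0],"delta_rot":[0,0,0],"fingers":0.1}])

```text
clock: 14.7
position: [0.476, -0.0511, 0.1384]
ee_rot: [0.001, 0.82, 0.572, 0.0]
contact_force: [4.2, -2.0, 1.0]
width: 0.0152
gripper_force: 20.8
```

```bash
python3 st.py
```

```text
clock 14.7 stand xy [-0.0076 -0.0378] z 0.1384 F x,y,z 4.7 -0.4 1.0 yaw 69.83071440750753 q [-2.52108839e-01  2.92283352e-01  1.95090226e+00 -6.84956405e-04
  8.97057533e-01  1.00338594e-01]
```

>>> servo_tool(moves=[{"dp":[-0.01,0.005,0],"delta_rot":[0,0,0],"fingers":0.1},{"dp":[-0.01,0,0],"delta_rot":[0,0,0],"fingers":0.1},{"dp":[0,0,0],"delta_rot":[0,0,0],"fingers":0.1}])

```text
clock: 15.0
position: [0.4755, -0.0528, 0.1383]
ee_rot: [-0.001, 0.82, 0.572, 0.001]
contact_force: [4.0, 4.5, 3.6]
width: 0.0149
gripper_force: 21.1
```

```bash
python3 st.py
```

```text
clock 15.0 stand xy [-0.0075 -0.0396] z 0.1383 F x,y,z 2.2 5.6 3.6 yaw 69.77870524253646 q [-0.25831736  0.29234569  1.95098248  0.00433756  0.89833004  0.09190876]
```

>>> servo_tool(moves=[{"dp":[-0.01,0.005,0],"delta_rot":[0,0,0],"fingers":0.1},{"dp":[0,0,0],"delta_rot":[0,0,0],"fingers":0.1}])

```text
clock: 15.2
position: [0.4755, -0.0533, 0.1383]
ee_rot: [-0.003, 0.821, 0.571, 0.002]
contact_force: [4.6, 11.9, 5.9]
width: 0.0153
gripper_force: 21.2
```

```bash
python3 st.py
```

```text
clock 15.2 stand xy [-0.0073 -0.04  ] z 0.1383 F x,y,z 0.2 12.8 5.9 yaw 69.69253859966949 q [-0.26139669  0.29278164  1.95032988  0.00889536  0.90016305  0.08750118]
```

>>> servo_tool(moves=[{"dp":[0.014,0,0],"delta_rot":[0,0,0],"fingers":0.1},{"dp":[0,0,-0.005],"delta_rot":[0,0,0],"fingers":0.1},{"dp":[0,0,0],"delta_rot":[0,0,0],"fingers":0.5},{"dp":[0,0,0],"delta_rot":[0,0,0],"fingers":0.5},{"dp":[0,0,0],"delta_rot":[0,0,0],"fingers":0.5}])

```text
clock: 15.7
position: [0.4756, -0.0538, 0.1385]
ee_rot: [-0.001, 0.82, 0.573, -0.001]
contact_force: [0.2, 0.2, 0.7]
width: 0.0426
gripper_force: 0.0
```

>>> servo_tool(moves=[{"dp":[0,0,-0.1],"delta_rot":[0,0,0],"fingers":0.5},{"dp":[0,0,-0.15],"delta_rot":[0,0,0],"fingers":0.5},{"dp":[0,0,-0.2],"delta_rot":[0,0,0],"fingers":0.5},{"dp":[0.1,0,-0.2],"delta_rot":[0,0,0],"fingers":0.5},{"dp":[0,0,0],"delta_rot":[0,0,0],"fingers":0.5}])

```text
clock: 16.2
position: [0.4863, -0.0346, 0.2742]
ee_rot: [0.004, 0.819, 0.573, 0.004]
contact_force: [0.3, -1.1, 0.3]
width: 0.0424
gripper_force: 0.0
```

```bash
python3 st.py; python3 - <<'E'
from h import *
for n,(x0,y0) in(("top",(160,180)),("scene",(250,190))):
    im,d=imaging.get_image(n); np.savez(n+"2.npz",im=im,d=d); cv2.imwrite(f"pics/{n}2.png",cv2.resize(im[y0:y0+150,x0:x0+240,::-1],None,fx=3,fy=3,interpolation=2))
im,d=imaging.get_image("wrist"); cv2.imwrite("pics/w2.png",im[:,:,::-1])
a=cv2.imread("pics/scene2.png"); b=cv2.resize(cv2.imread("pics/top2.png"),(720,450))
E
```

```text
clock 16.2 stand xy [-0.0036 -0.0187] z 0.2742 F x,y,z 0.7 -0.9 0.3 yaw 69.93564475658975 q [-2.14392584e-01  1.59261817e-01  1.73853196e+00  1.08092363e-03
  1.23266376e+00  1.35443585e-01]
```

View pics/scene2.png

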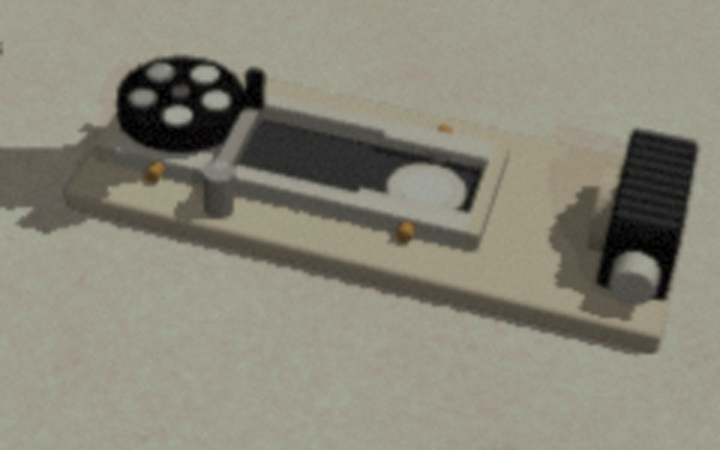

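View pics/w2.png

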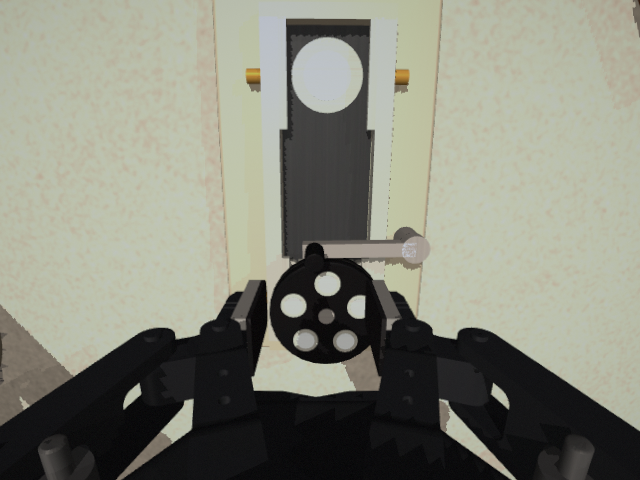

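The bar lies straight across the track, from the pivot at (412,248) to the knob at (315,250), just behind the turret disc. The turret sits flat in the cradle and the arm is clear, so I hand in.

```bash
python3 -c "
from rig import manip; print(manip.sign_off())"
```

```text
the job is handed in; nothing more can be done
None
```

The turret is clicked home in the parking cradle, the latch is swung across to its stop behind it, and I handed the job in at about 16 s; the arm went nowhere near the objective or the vial.

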